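# Load an inlaid lid blank into the hand press and press it

## Task

Take the square dark-wood lid blank out of the rack and lay it down flat on the green pad with its pearl-inlaid side up, let go, then take it again by its sides and seat it fully home, pearl side still up, in the square nest of the hand press. With the blank seated and let go, swing the press lever down to its stop and let it return all the way up, leaving the blank in the nest. Leave the other two blanks in the rack and do not disturb the other things on the bench.

Things in the scene. Friction and masses are not known exactly. Their poses are not given: they have to be found in the camera images.
- square_blank: The blank to press: a square dark-walnut slab 60 x 60 x 18 mm, about 60 g, with a rosette of white pearl and brass chips on one of its two square faces. Origin at its centre. Its x axis is the outward normal of the pearl face (18 mm thickness runs along x); y and z run along the 60 mm sides. At the start it stands on edge in one of the rack's three slots, z up, pearl face to the rack's +x.
- round_blank: Pale wood disc, 60 mm diameter, 18 mm thick, standing on edge in another slot, axes as for the square blank. Not to be moved.
- eight_sided_blank: Red-lacquered eight-sided blank, 60 mm across flats, 18 mm thick, standing on edge in another slot, axes as for the square blank. Not to be moved.
- rack: Fixed pale wooden rack, 212 (x) x 100 (y) x 28 mm high; origin at the centre of its underside on the table, z up. Three slots run along its y at x = -70, 0 and +70 mm, each 21 mm wide, floor 12 mm above the table; blanks stand in them with their top edge 72 mm above the table, 44 mm above the rack. Free gap between neighbouring blanks 52 mm.
- pad: Fixed green pad, 150 x 150 mm, 3 mm thick, flat on the table; origin at the centre of its underside, z up.
- press: Blue hand press, fixed. Origin under the nest's centre at table height; z up, x and y along the nest's sides. Base 140 (x) x 245 (y) mm, 16 mm high, y from -85 to +160 mm. On it a steel block 100 x 100 mm, top 38 mm above the table, with the nest. Hinge post 62 mm wide (x), 50 mm deep (y), 114 mm high, centred at y = +120 mm.
- nest (a point): Centre of the floor of the press's square nest, axes of the press, 30 mm above the table. The nest is a cavity 61.5 x 61.5 mm, 8 mm deep, with a 1.5 mm chamfered rim, in the top of the steel block. Seated, the blank's centre is 9 mm above this point and its top 10 mm above the block.
- lever_hinge (a point): Point on the lever's hinge axis, at the nest's x = 0, y = +115 mm, 95 mm above the table; the axis runs along the press's x. Axes as the nest's.
- lever_grip (a point): Middle of the lever's black round hand grip, 16 mm diameter, 66 mm long, on the free end of the arm (24 mm wide), sticking out towards the press's -x, parallel to the hinge axis, from 24 to 90 mm off the arm's middle plane; this point is 57 mm off it, 195 mm from the hinge axis. At rest 276 mm above the table at press y = +187 mm; at the stop 95 mm, y = -80 mm.
- press_lever (a joint): Angle of the sprung lever, rad: 0 at rest (arm up, leaning 0.38 rad back from the nest), growing as it swings down over the nest towards the press's -y; stop at 1.95, arm level, its white pressing foot (44 mm diameter, 115 mm from the hinge) just above a seated blank. A spring drives it back to 0; holding the grip at the stop takes about 10 N.
- hammer: Hammer with a 260 mm overall length lying on the bench, bystander.
- glue_bottle: Yellow glue bottle, 56 mm diameter, 150 mm high, bystander; origin under its base.
- pearl_box: Finished inlaid box 100 x 90 x 55 mm, bystander; origin under its centre.
- pearl_tray: White plastic tray of pearl chips 150 x 110 x 30 mm, bystander; origin under its centre.
Mind the look-alikes: they are no part of the job. Of the things like the square_blank, leave any that is blue, pink or turquoise; of the rest the smaller one is meant.

How it is judged:
By the outcome, as a careful person would: the job done as asked, in the order asked, and still so for the second after the job is handed in, with the robot touching nothing.
It also fails if it takes over 72 s, if anything falls off the work surface, if the arm or the gripper's body presses on something with over 40 N, if the wrist force passes 120 N, or if a joint passes its speed limit or range.

## Robot

A 6-joint arm with a two-finger parallel gripper is mounted at the origin on the work surface. World frame = base frame: x ahead of the robot, y to its left, z up, the work surface at z = 0. Lengths are in m, angles in rad, forces in N, time in s.
With the tool pointing down it reaches from about 0.3 to 0.875 m from the base axis. Payload 6.4 kg.
Tool frame: the origin (TCP) lies midway between the tips of the shut fingers; the grasp point (between the pads) lies 19 mm behind it (tcp_to_grasp is the distance from the TCP to the grasp point, in m); z points along the fingers, y is the line along which they close (so a half turn about z gives the same grasp; the last joint's range is limited). The gripper opens to 85 mm and grips with 20 to 120 N. Pads are 22 mm wide; open, the fingers measure 114 mm over their backs; the gripper's body (76 mm by 85 mm) begins 54 mm behind the grasp point. The pads swing forward as they close: fully open they stand 13 mm farther back than shut.
Start: joints at [-1.41, 0.181, 1.607, -0, 1.354, -0.206], TCP at [0.206, -0.537, 0.231] pointing down, gripper open.
Joint ranges: [-2.99, 2.99], [-0.89, 2.07], [0.3, 2.58], [-1.14, 4.28], [0, 2.63], [-3.12, 3.12]. Speed limits (rad/s): [2.57, 2.57, 3.01, 3.14, 3.14, 3.14].

## Interface

Orientations are given as a unit quaternion [x, y, z, w].
In Python, from bench import get_state, camera, job_done, tcp_to_grasp gives the robot as it stands. The module is installed in compiled form; this text tells all that it offers.
- The arm moves only by the tool play_rows, never from a script. Its argument "commands" is a list of rows, each a list of 6 numbers: the shift along the tool's x, y, z as a fraction of full scale, then the turn, a rotation vector about the tool's x, y, z as a fraction of full scale. A call has exactly 8 rows; each row is the pose to reach, as a shift and turn from the pose commanded when the call began, along the tool's axes at that moment, turning the shorter way round; what a row does not reach only later rows make up. Full scale, the value 1, is 15 cm for a shift and pi rad for a turn. A row lasts 1/12 s, in which the tool goes at most 41.7 mm and 7.16 degrees, less where a joint would pass 70% of its speed; a pose out of reach is approached as far as the arm can. A call with a number of a shift or a turn outside -1 to 1 is refused whole. A call with a gripper value outside its range is refused whole. "gripper" is the opening, from -1 (shut) to 1 (fully open), set as the call begins (left out, the last holds). The fingers move at their own pace and stop on an object; "newtons" is the grip in N (left out, the last holds). Time passes only in rows, so rows that repeat a pose let the fingers close, or fill a call up. It gives the time, the measured TCP pose, the force, the opening and the grip force at its end, in the units of the state.
- get_state(): the state, without advancing time (a new reading comes with each control period).
- camera(name): name is "scene" or "side" or "wrist"; returns a dict with "frame" (384x512x3 uint8, blue, green, red), "K" (3x3 intrinsics, pixels), "distortion" ([k1, k2, p1, p2, k3] as OpenCV has them; the pictures are not rectified), "R" (3x3) and "t" (3): a world point X has camera coordinates R X + t; the wrist camera has in their place "mount" (4x4, takes a point from camera to tool coordinates, whose origin is the TCP and whose axes are the flange's). Camera axes: x right, y down, z forward; pixel columns grow to the right and rows downward; lengths in m; the calibration is good to about 2 mm. A picture is of the moment at which its call begins: read the wrist's pose just before it. There is no depth.
- job_done(): hands the job in; it is judged then, once.
The state is a dict: "time_s": time; "joint_positions": joint angles; "joint_velocities": joint speeds; "tau": joint torques, N m; "eef_pos": TCP position; "tcp_rot": TCP orientation; "wrist_force": force on the tool from outside, world axes, zero at the start; "torque": the same for the moment, N m; "grip_width": finger opening in m; "grip_force": force on a finger pad.
Only numpy, scipy, OpenCV 4.12 (cv2) and the standard library are available. Lean on these libraries where they do the work, as an engineer would, in place of code of your own. Each camera call takes 0.05 s, during which the arm holds its last target. There are 200 camera calls.

## Working session

There is one attempt and no reset: what is moved stays moved. The work goes in short steps, Python scripts to look and compute and a tool call to move; the robot and the scene stay as the last step left them, time stands still between calls to the robot, and variables do not carry over. Pictures are saved under pics/ and viewed, at most 11 in all, crops included, and the job is handed in when it is done.

Besides the shell and the picture viewer there is one more tool, called after "Call:" as name([rows], argument=value, ...), one row to a line, values as JSON. play_rows: Moves the arm, as the interface text tells. Shift numbers are shares of 15 cm and turn numbers shares of pi rad, none past 1 either way. Its arguments: {"type":"object","properties":{"commands":{"type":"array"},"gripper":{"type":"number"},"newtons":{"type":"number"}},"required":["commands"]}

```bash
mkdir -p pics
python3 - <<'E'
from bench import *
import cv2,numpy as np,pickle
d={}
for n in("scene","side"):
    c=camera(n); d[n]=c; cv2.imwrite(f"pics/{n}0.png",cv2.resize(c["frame"],(800,600)))
    print(n,c["K"].tolist() if hasattr(c["K"],'tolist') else c["K"],c["distortion"],np.round(c["R"],3).tolist(),c["t"])
pickle.dump(d,open("c0.pkl","wb"))
print(get_state(),tcp_to_grasp)
E
```

```text
scene [[361.47667692427126, 0.0, 255.18188951712148], [0.0, 361.47667692427126, 191.5888659406849], [0.0, 0.0, 1.0]] [-0.06533838  0.          0.          0.          0.        ] [[0.512, 0.859, -0.012], [0.476, -0.295, -0.828], [-0.715, 0.418, -0.56]] [-0.29473815 -0.08131495  1.74328131]
side [[391.1310677133317, 0.0, 250.46973937652749], [0.0, 391.1310677133317, 190.92155103462446], [0.0, 0.0, 1.0]] [0.04264388 0.         0.         0.         0.        ] [[0.98, -0.197, 0.01], [-0.145, -0.752, -0.643], [0.134, 0.629, -0.766]] [-0.47314703  0.22559211  1.16509883]
{'time_s': 0.1, 'joint_positions': array([-1.41030420e+00,  1.81506065e-01,  1.60791658e+00, -1.91201165e-05,
        1.35378870e+00, -2.06288882e-01]), 'joint_velocities': array([-8.14908478e-05,  6.08874121e-04, -2.32698133e-05,  1.45076168e-03,
       -1.01748678e-05,  4.46818872e-04]), 'tau': array([ 1.05218882e-03, -4.45869613e+01, -3.52244711e+01, -2.71429271e-04,
        4.05268162e-03, -6.93355560e-06]), 'eef_pos': array([ 0.2061369 , -0.53624264,  0.23044799]), 'tcp_rot': array([ 9.83230339e-01,  1.82366237e-01,  9.19940559e-06, -8.09349169e-04]), 'wrist_force': array([-0.28502829, -0.39786944, -0.07200998]), 'torque': array([ 0.00116075, -0.00564424,  0.04603606]), 'grip_force': 0.0, 'grip_width': 0.08541549910880765} 0.0187
```

View pics/scene0.png

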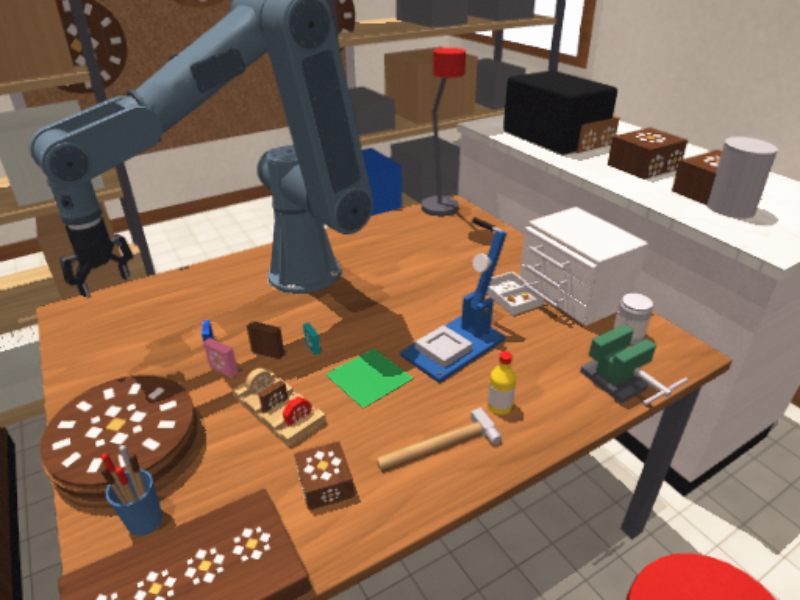

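View pics/side0.png

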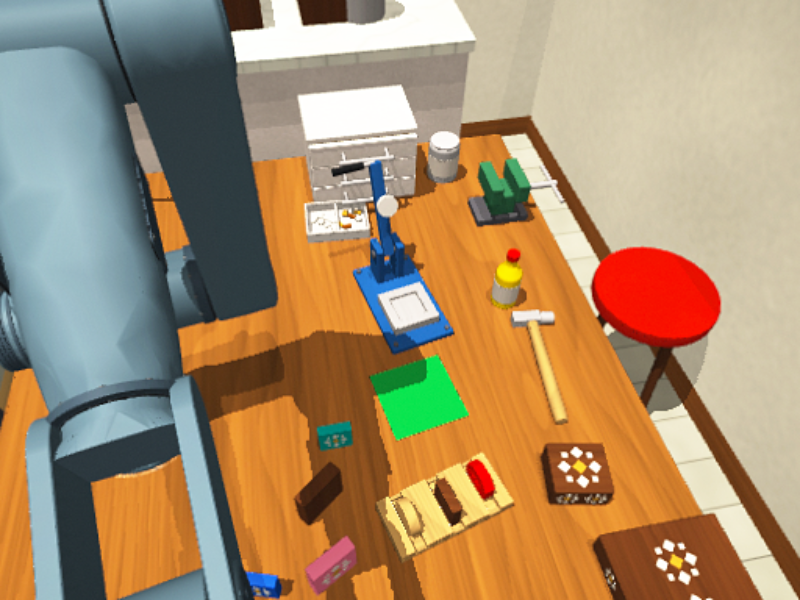

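The scene view shows the rack at (280,405) with the disc, the dark square (middle slot) and the red blank, the pad at (370,377) and the press nest at (445,345). The side view shows the pad at (420,398), the rack at (445,505) and the nest at (407,306). Next is a rough back-projection.

```bash
cat > h.py <<'E'
import cv2,numpy as np,pickle
from scipy.spatial.transform import Rotation as Rot
def pose_cam(c,s=None):
    """camera->world rotation and centre"""
    if "R" in c: R=np.array(c["R"]);return R.T,-R.T@np.array(c["t"])
    M=np.array(c["mount"]);T=Rot.from_quat(s["tcp_rot"]).as_matrix()
    return T@M[:3,:3],T@M[:3,3]+np.array(s["eef_pos"])
def back(c,uv,z,s=None):
    A,o=pose_cam(c,s)
    p=cv2.undistortPoints(np.array(uv,float).reshape(-1,1,2),c["K"],np.array(c["distortion"])).reshape(-1,2)
    d=np.c_[p,np.ones(len(p))]@A.T
    return o+d*((z-o[2])/d[:,2:3])
def proj(c,X,s=None):
    A,o=pose_cam(c,s);R=A.T
    return cv2.projectPoints(np.array(X,float),cv2.Rodrigues(R)[0],-R@o,c["K"],np.array(c["distortion"]))[0].reshape(-1,2)
E
python3 - <<'E'
from h import *
d=pickle.load(open("c0.pkl","rb"))
f=lambda L:(np.array(L)+.5)*.64-.5
P=lambda n,L,z:print(n,np.round(back(d[n],f(L),z),3)[:,:2].tolist())
P("scene",[(369,349),(412,379),(368,404),(328,377)],.003)
P("side",[(371,376),(437,357),(467,413),(400,438)],.003)
P("side",[(377,505),(483,456),(513,494),(404,556)],.028)
P("scene",[(235,393),(325,417)],.028)
P("side",[(379,297),(422,283),(439,317),(396,334)],.038)
P("side",[(355,269),(400,350),(453,332)],.016)
P("scene",[(417,341),(440,327),(472,345),(447,362)],.038)
for n in d: cv2.imwrite(f"pics/z_{n}.png",cv2.resize(d[n]["frame"][230:360,235:335] if n=="side" else d[n]["frame"][190:290,145:275],None,fx=5.8 if n=="scene" else 4.6,fy=5.8 if n=="scene" else 4.6,interpolation=2))
E
```

```text
scene [[0.435, -0.005], [0.588, 0.029], [0.607, -0.099], [0.477, -0.138]]
side [[0.442, 0.006], [0.583, 0.025], [0.608, -0.111], [0.471, -0.138]]
side [[0.404, -0.263], [0.605, -0.213], [0.635, -0.289], [0.432, -0.352]]
scene [[0.444, -0.351], [0.616, -0.207]]
side [[0.49, 0.177], [0.59, 0.199], [0.604, 0.1], [0.506, 0.074]]
side [[0.455, 0.288], [0.51, 0.048], [0.628, 0.072]]
scene [[0.509, 0.092], [0.491, 0.173], [0.593, 0.199], [0.613, 0.11]]
```

```bash
cat >> h.py <<'E'
def yawR(deg,lean=0):
    """tool down, tool x at world yaw deg; lean>0: body leans towards +tool x by lean deg"""
    a=np.radians(deg);x=np.array([np.cos(a),np.sin(a),0]);z=np.array([0,0,-1.])
    return np.c_[x,np.cross(z,x),z]@Rot.from_euler('y',-lean,degrees=True).as_matrix()
def go(p,R):
    from bench import get_state
    s=get_state();T=Rot.from_quat(s["tcp_rot"]).as_matrix()
    d=T.T@(np.array(p)-s["eef_pos"])/.15;r=Rot.from_matrix(T.T@R).as_rotvec()/np.pi
    print("shift",np.round(d,3),"turn",np.round(r,3),"n>=",np.ceil(np.linalg.norm(d)*.15/.0417),np.ceil(np.linalg.norm(r)*180/7.16))
def snap(n,f=None):
    from bench import get_state,camera
    s=get_state();c=camera(n);pickle.dump((c,s),open(f"{f or n}.pkl","wb"));return c,s
E
python3 - <<'E'
from h import *
from bench import camera
print(np.round(camera("wrist")["mount"],4).tolist())
go([.50,-.29,.33],yawR(15)); print(yawR(15,30)[:,2])
E
```

```text
[[-0.0008, -0.9451, -0.3268, 0.0842], [1.0, -0.0005, -0.0011, -0.0], [0.0008, -0.3268, 0.9451, -0.1433], [0.0, 0.0, 0.0, 1.0]]
shift [ 2.418 -0.831 -0.661] turn [-0.    -0.     0.033] n>= 10.0 1.0
[-0.48296291 -0.12940952 -0.8660254 ]
```

Call:
play_rows([
  [0.1,-0.03,-0.15,0,0,0],
  [0.22,-0.08,-0.3,0,0,0.005],
  [0.36,-0.12,-0.45,0,0,0.01],
  [0.5,-0.17,-0.6,0,0,0.01],
  [0.65,-0.22,-0.66,0,0,0.015],
  [0.78,-0.27,-0.66,0,0,0.02],
  [0.9,-0.31,-0.66,0,0,0.02],
  [1,-0.34,-0.66,0,0,0.02],
])

```text
time_s: 0.82
eef_pos: [0.3289, -0.4342, 0.3304]
tcp_rot: [0.988, 0.152, 0.0, 0.0]
wrist_force: [0.5, -0.1, -0.1]
grip_width: 0.0855
grip_force: 0.0
```

Run:
```python
from h import *
go([.50,-.29,.33],yawR(15))
```

```text
shift [ 1.376 -0.575  0.003] turn [ 0.    -0.     0.014] n>= 6.0 1.0
```

Call:
play_rows([
  [0.1,-0.04,0,0,0,0.002],
  [0.28,-0.12,0,0,0,0.005],
  [0.48,-0.21,0,0,0,0.008],
  [0.68,-0.3,0,0,0,0.01],
  [0.84,-0.38,0,0,0,0.014],
  [0.96,-0.45,0,0,0,0.014],
  [1,-0.47,0,0,0,0.014],
  [1,-0.47,0,0,0,0.014],
])

```text
time_s: 1.48
eef_pos: [0.4508, -0.3219, 0.33]
tcp_rot: [0.991, 0.131, -0.0, -0.0]
wrist_force: [0.4, -0.1, -0.2]
grip_width: 0.0856
grip_force: 0.0
```

Run:
```python
from h import *
c,s=snap("wrist","w1"); cv2.imwrite("pics/w1.png",cv2.resize(c["frame"],(800,600))); print(s["eef_pos"])
print(np.round(proj(c,[[.52,-.28,.028]],s)/.64))
```

```text
[ 0.45081068 -0.32192466  0.33001296]
[[381. 154.]]
```

View pics/w1.png

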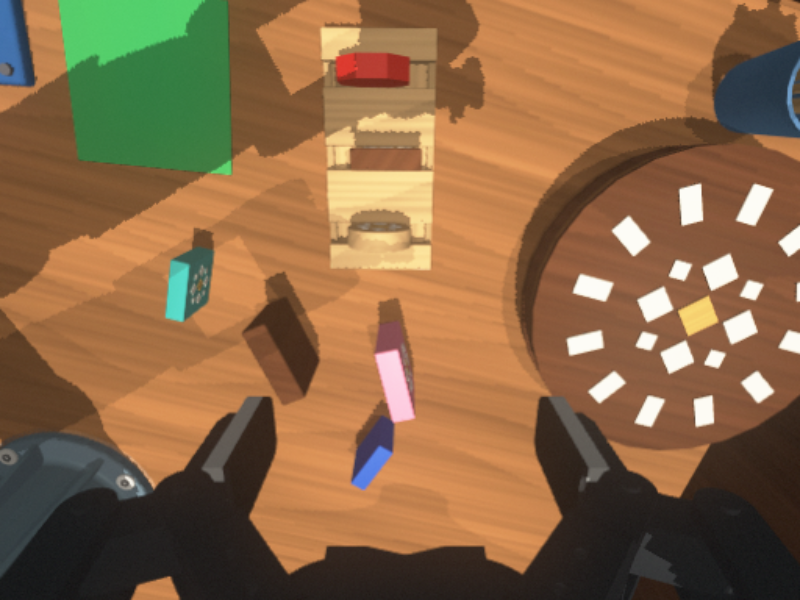

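The wrist view shows the rack upright in the picture, with corners (321,28), (437,28), (431,269) and (330,269). The square blank's top edge runs from (350,149) to (423,170) in the middle slot. The red blank is above it and the disc below.

Run:
```python
from h import *
c,s=pickle.load(open("w1.pkl","rb"))
f=lambda L:(np.array(L)+.5)*.64-.5
r=back(c,f([(321,28),(437,28),(431,269),(330,269)]),.028,s);b=back(c,f([(350,149),(421,149),(423,170),(351,170)]),.072,s)
print(np.round(r[:,:2],4).tolist(),np.round(r.mean(0),4),"yaw",[np.degrees(np.arctan2(*(v[1::-1]))) for v in (r[0]-r[3],r[1]-r[2],r[0]-r[1],b[0]-b[1])],[np.linalg.norm(r[i]-r[(i+1)%4]) for i in range(4)])
print(np.round(b.mean(0),4),[np.linalg.norm(b[i]-b[(i+1)%4]) for i in range(4)])
```

```text
[[0.6057, -0.2057], [0.6312, -0.301], [0.4269, -0.3545], [0.4007, -0.257]] [ 0.5161 -0.2796  0.028 ] yaw [np.float64(14.060851760010662), np.float64(14.662745896369472), np.float64(104.96505396846388), np.float64(104.99449639120645)] [np.float64(0.0986769560657563), np.float64(0.21118112351509225), np.float64(0.10089725845356906), np.float64(0.2113029525084078)]
[ 0.518  -0.2871  0.072 ] [np.float64(0.05878239709427234), np.float64(0.016816809585974247), np.float64(0.06045532084572877), np.float64(0.01671926110272222)]
```

Run:
```python
from h import *
go([.544,-.280,.105],yawR(14.7,30))
```

```text
shift [ 0.68  -0.114  1.5  ] turn [ 0.    -0.166  0.002] n>= 6.0 5.0
```

Call:
play_rows([
  [0.1,-0.02,0.1,0,-0.02,0],
  [0.25,-0.05,0.2,0,-0.05,0],
  [0.4,-0.08,0.35,0,-0.08,0],
  [0.55,-0.1,0.5,0,-0.11,0],
  [0.65,-0.114,0.65,0,-0.14,0],
  [0.68,-0.114,0.8,0,-0.16,0.002],
  [0.68,-0.114,0.95,0,-0.166,0.002],
  [0.68,-0.114,1,0,-0.166,0.002],
])

```text
time_s: 2.2
eef_pos: [0.5424, -0.2799, 0.1743]
tcp_rot: [0.957, 0.123, -0.259, 0.031]
wrist_force: [-0.8, 0.5, -1.3]
grip_width: 0.0852
grip_force: 0.0
```

Run:
```python
from h import *
go([.544,-.280,.105],yawR(14.7,30));go([.505,-.2905,.0365],yawR(14.7,30))
```

```text
shift [0.242 0.005 0.394] turn [-0.002  0.001  0.   ] n>= 2.0 1.0
shift [0.239 0.01  0.924] turn [-0.002  0.001  0.   ] n>= 4.0 1.0
```

Call:
play_rows([
  [0.1,0.005,0.1,0,0,0],
  [0.2,0.008,0.22,0,0,0],
  [0.239,0.01,0.36,0,0,0],
  [0.239,0.01,0.5,0,0,0],
  [0.239,0.01,0.64,0,0,0],
  [0.239,0.01,0.77,0,0,0],
  [0.239,0.01,0.88,0,0,0],
  [0.239,0.01,0.924,0,0,0],
])

```text
time_s: 2.87
eef_pos: [0.5052, -0.293, 0.0413]
tcp_rot: [0.958, 0.121, -0.256, 0.032]
wrist_force: [-0.9, -0.3, 0.2]
grip_width: 0.0851
grip_force: 0.0
```

Call:
play_rows([
  [0,0,0,0,0,0],
  [0,0,0,0,0,0],
  [0,0,0,0,0,0],
  [0,0,0,0,0,0],
  [0,0,0,0,0,0],
  [0,0,0,0,0,0],
  [0,0,0,0,0,0],
  [0,0,0,0,0,0],
], gripper=0.2, newtons=40)

```text
time_s: 3.53
eef_pos: [0.5092, -0.2925, 0.044]
tcp_rot: [0.959, 0.122, -0.255, 0.035]
wrist_force: [2.0, -0.4, 7.2]
grip_width: 0.0594
grip_force: 43.8
```

Call:
play_rows([
  [-0.02,0,-0.035,0,0,0],
  [-0.06,0,-0.104,0,0,0],
  [-0.11,0,-0.19,0,0,0],
  [-0.17,0,-0.294,0,0,0],
  [-0.24,0,-0.416,0,0,0],
  [-0.31,0,-0.537,0,0,0],
  [-0.37,0,-0.641,0,0,0],
  [-0.4,0,-0.693,0,0,0],
])

```text
time_s: 4.2
eef_pos: [0.5088, -0.2921, 0.1665]
tcp_rot: [0.959, 0.122, -0.254, 0.035]
wrist_force: [0.5, 0.0, -0.1]
grip_width: 0.0592
grip_force: 43.2
```

Run:
```python
from h import *
c,s=snap("wrist","w2"); a=cv2.resize(c["frame"],(400,300))
c,_=snap("scene","s2"); b=cv2.resize(c["frame"][120:300,130:330],(400,360))
cv2.imwrite("pics/m2.png",np.vstack([a,b[:300]])); print(s["eef_pos"],s["wrist_force"])
```

```text
[ 0.50880628 -0.29212834  0.16646182] [ 0.52018145  0.02387243 -0.11177058]
```

View pics/m2.png

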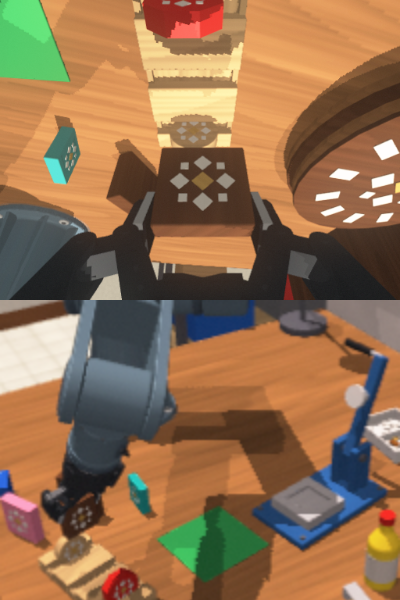

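The wrist view shows the blank held between the pads, pearl face towards the camera at (203,185). The scene view confirms it is out of the rack.

Run:
```python
from h import *
go([.52,-.173,.17],yawR(13,-5));go([.526,-.054,.10],yawR(12,-40))
```

```text
shift [ 0.218 -0.75  -0.166] turn [0.004 0.193 0.008] n>= 3.0 5.0
shift [ 0.654 -1.51   0.118] turn [0.    0.387 0.015] n>= 6.0 10.0
```

Call:
play_rows([
  [0.02,-0.08,-0.04,0,0.02,0.001],
  [0.06,-0.2,-0.1,0.001,0.055,0.002],
  [0.12,-0.36,-0.16,0.002,0.09,0.004],
  [0.17,-0.54,-0.166,0.003,0.128,0.005],
  [0.22,-0.7,-0.166,0.004,0.165,0.007],
  [0.27,-0.84,-0.166,0.004,0.2,0.008],
  [0.32,-0.95,-0.166,0.004,0.225,0.009],
  [0.34,-1,-0.166,0.004,0.235,0.01],
])

```text
time_s: 4.97
eef_pos: [0.5221, -0.1293, 0.1562]
tcp_rot: [0.988, 0.109, 0.107, -0.017]
wrist_force: [-0.0, 0.1, -0.9]
grip_width: 0.0593
grip_force: 43.3
```

Run:
```python
from h import *
go([.526,-.054,.07],yawR(12,-40))
```

```text
shift [ 0.007 -0.479  0.594] turn [-0.004  0.153  0.002] n>= 3.0 4.0
```

Call:
play_rows([
  [0,-0.06,0.04,0,0.02,0],
  [0,-0.16,0.12,-0.001,0.045,0],
  [0.003,-0.27,0.23,-0.002,0.08,0.001],
  [0.005,-0.37,0.36,-0.003,0.11,0.002],
  [0.007,-0.44,0.47,-0.004,0.135,0.002],
  [0.007,-0.475,0.55,-0.004,0.15,0.002],
  [0.007,-0.479,0.594,-0.004,0.153,0.002],
  [0.007,-0.479,0.594,-0.004,0.153,0.002],
])

```text
time_s: 5.63
eef_pos: [0.5249, -0.0547, 0.0678]
tcp_rot: [0.936, 0.098, 0.337, -0.037]
wrist_force: [-0.8, 0.7, -1.3]
grip_width: 0.0591
grip_force: 43.3
```

Run:
```python
from h import *
go([.526,-.054,.0145],yawR(12,-40))
c,s=snap("side","sd3");a=cv2.resize(c["frame"][180:330,180:380],(800,600));cv2.imwrite("pics/sd3.png",a)
```

```text
shift [-0.221 -0.002  0.278] turn [-0.001  0.002 -0.001] n>= 2.0 1.0
```

View pics/sd3.png

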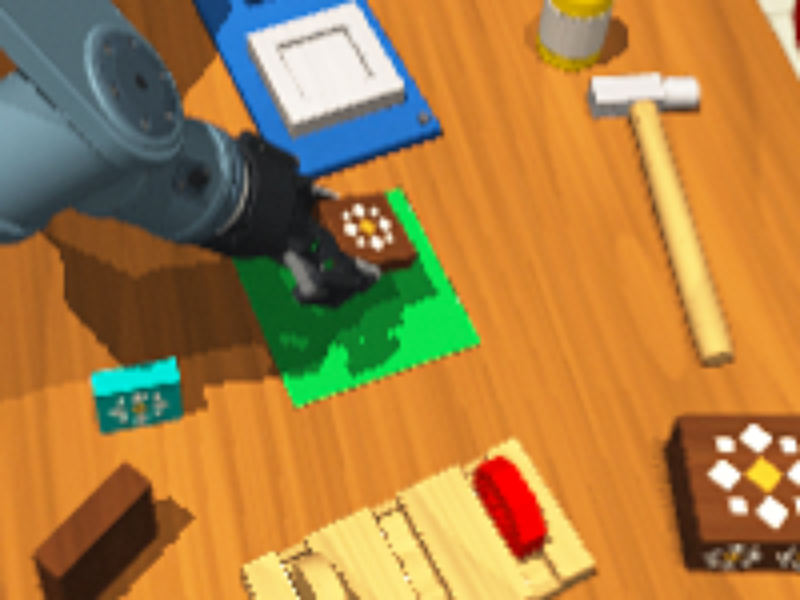

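The side view shows the blank pearl-up and near level over the pad at (368,225). I'll lower it now.

Call:
play_rows([
  [-0.03,0,0.04,0,0,0],
  [-0.08,0,0.1,0,0,0],
  [-0.13,0,0.165,0,0,0],
  [-0.17,0,0.21,0,0,0],
  [-0.19,0,0.24,0,0,0],
  [-0.2,0,0.255,0,0,0],
  [-0.21,0,0.265,0,0,0],
  [-0.21,0,0.265,0,0,0],
])

```text
time_s: 6.35
eef_pos: [0.5303, -0.0572, 0.0215]
tcp_rot: [0.934, 0.099, 0.34, -0.035]
wrist_force: [0.7, 0.0, -0.5]
grip_width: 0.0595
grip_force: 43.3
```

Call:
play_rows([
  [0,0,0,0,0,0],
  [0,0,0,0,0,0],
  [-0.01,0,0.012,0,0,0],
  [-0.01,0,0.012,0,0,0],
  [-0.015,0,0.02,0,0,0],
  [-0.015,0,0.02,0,0,0],
  [-0.015,0,0.02,0,0,0],
  [-0.015,0,0.02,0,0,0],
])

```text
time_s: 7.02
eef_pos: [0.53, -0.0569, 0.0174]
tcp_rot: [0.935, 0.099, 0.34, -0.035]
wrist_force: [0.2, 0.7, -0.2]
grip_width: 0.0595
grip_force: 43.3
```

Call:
play_rows([
  [0,0,0,0,0,0],
  [0,0,0,0,0,0],
  [0,0,0,0,0,0],
  [0,0,0,0,0,0],
  [0,0,0,0,0,0],
  [0,0,0,0,0,0],
  [0,0,0,0,0,0],
  [0,0,0,0,0,0],
], gripper=1)

```text
time_s: 7.68
eef_pos: [0.53, -0.0569, 0.0174]
tcp_rot: [0.935, 0.099, 0.34, -0.035]
wrist_force: [0.5, 0.7, 0.5]
grip_width: 0.0855
grip_force: 0.0
```

Call:
play_rows([
  [0,0,-0.04,0,0,0],
  [0,0,-0.12,0,0,0],
  [0,0,-0.24,0,0,0],
  [0,0,-0.38,0,-0.02,0],
  [0,0,-0.54,0,-0.05,0],
  [0,0,-0.7,0,-0.09,0],
  [0,0,-0.86,0,-0.125,0],
  [0,0,-1,0,-0.16,0],
])

```text
time_s: 8.35
eef_pos: [0.4381, -0.0743, 0.1272]
tcp_rot: [0.978, 0.108, 0.179, -0.025]
wrist_force: [1.5, 2.3, -0.7]
grip_width: 0.0854
grip_force: 0.0
```

Run:
```python
from h import *
go([.48,-.03,.22],yawR(12))
```

```text
shift [ 0.535 -0.233 -0.456] turn [-0.004 -0.115  0.004] n>= 3.0 3.0
```

Call:
play_rows([
  [0.03,-0.02,-0.06,0,-0.02,0],
  [0.12,-0.06,-0.16,0,-0.05,0.001],
  [0.24,-0.12,-0.28,-0.001,-0.08,0.002],
  [0.38,-0.17,-0.38,-0.003,-0.1,0.003],
  [0.48,-0.21,-0.44,-0.004,-0.115,0.004],
  [0.535,-0.233,-0.456,-0.004,-0.115,0.004],
  [0.535,-0.233,-0.456,-0.004,-0.115,0.004],
  [0.535,-0.233,-0.456,-0.004,-0.115,0.004],
])

```text
time_s: 9.02
eef_pos: [0.481, -0.0295, 0.2196]
tcp_rot: [0.994, 0.106, 0.004, -0.001]
wrist_force: [-1.0, 0.8, -0.3]
grip_width: 0.0856
grip_force: 0.0
```

Run:
```python
from h import *
c,s=snap("wrist","w3"); cv2.imwrite("pics/w3.png",cv2.resize(c["frame"],(800,600))); print(s["eef_pos"])
```

```text
[ 0.48099621 -0.02953483  0.21959811]
```

View pics/w3.png

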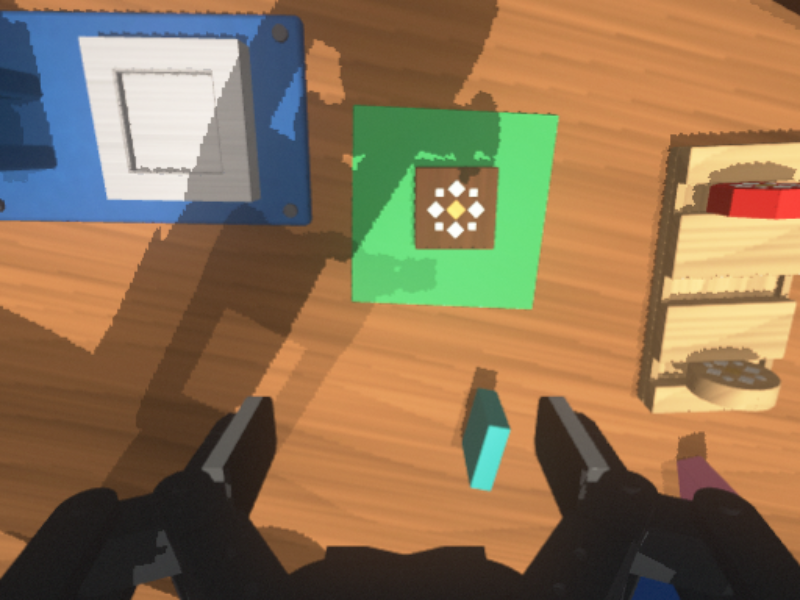

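The blank lies flat, pearl up, on the pad, with corners (415,167), (499,167), (495,249) and (415,249). The nest rim is at (116,70), (212,71), (221,172) and (131,171).

Run:
```python
from h import *
c,s=pickle.load(open("w3.pkl","rb"))
f=lambda L:(np.array(L)+.5)*.64-.5
def q(L,z):
    r=back(c,f(L),z,s);m=(r[0]+r[2])/2
    print(np.round(r.mean(0),4),"yaw",[round(float(np.degrees(np.arctan2(v[1],v[0]))),1) for v in (r[0]-r[3],r[1]-r[2],r[0]-r[1],r[3]-r[2])],[round(float(np.linalg.norm(r[i]-r[(i+1)%4])),4) for i in range(4)]);return r.mean(0)
b=q([(415,167),(499,167),(495,249),(415,249)],.021)
q([(79,36),(239,39),(253,199),(105,199)],.038);q([(116,70),(212,71),(221,172),(131,171)],.038)
go([b[0],b[1],.06],yawR(12));
```

```text
[ 0.53   -0.0567  0.021 ] yaw [12.5, 12.9, 102.1, 102.1] [0.0601, 0.0594, 0.0605, 0.0594]
[0.5469 0.1447 0.038 ] yaw [9.7, 11.3, 100.9, 102.0] [0.1007, 0.0985, 0.1034, 0.1005]
[0.5469 0.1442 0.038 ] yaw [10.2, 10.2, 101.3, 101.4] [0.0617, 0.0623, 0.0616, 0.0623]
shift [0.279 0.246 1.062] turn [-0.    -0.002  0.   ] n>= 5.0 1.0
```

Run:
```python
from h import *
go([.498,.1715,.2366],yawR(11))
```

```text
shift [ 0.397 -1.288 -0.112] turn [-0.    -0.002  0.006] n>= 5.0 1.0
```

Call:
play_rows([
  [0.04,-0.08,-0.03,0,0,0],
  [0.1,-0.22,-0.06,0,0,0.002],
  [0.18,-0.4,-0.09,0,0,0.003],
  [0.26,-0.58,-0.112,0,0,0.004],
  [0.32,-0.74,-0.112,0,0,0.005],
  [0.37,-0.88,-0.112,0,0,0.006],
  [0.397,-0.97,-0.112,0,0,0.006],
  [0.397,-1,-0.112,0,0,0.006],
])

```text
time_s: 9.73
eef_pos: [0.5072, 0.13, 0.2366]
tcp_rot: [0.995, 0.096, 0.003, -0.001]
wrist_force: [0.4, -0.6, 0.3]
grip_width: 0.0853
grip_force: 0.0
```

Call:
play_rows([
  [0,-0.06,0,0,0,0],
  [0,-0.14,0,0,0,0],
  [0,-0.22,0,0,0,0],
  [0,-0.27,0,0,0,0],
  [0,-0.288,0,0,0,0],
  [0,-0.288,0,0,0,0],
  [0,-0.288,0,0,0,0],
  [0,-0.288,0,0,0,0],
])

```text
time_s: 10.4
eef_pos: [0.5005, 0.1713, 0.2382]
tcp_rot: [0.995, 0.096, 0.004, -0.0]
wrist_force: [1.0, -0.2, 1.0]
grip_width: 0.0854
grip_force: 0.0
```

Run:
```python
from h import *
c,s=snap("wrist","w4"); print(s["eef_pos"])
p=proj(c,[[.5469,.1442,.038]],s)[0];print(p)
u,v=int(p[0])-64,int(p[1])-48
print(u,v);cv2.imwrite("pics/w4.png",cv2.resize(c["frame"][v:v+96,u:u+128],(800,600),interpolation=2))
c,s=pickle.load(open("w3.pkl","rb"));g=cv2.cvtColor(c["frame"],cv2.COLOR_BGR2GRAY)
k=np.array([(415,167),(499,167),(495,249),(415,249)],np.float32)*.64-.18
```

```text
[0.50047522 0.17134065 0.23816587]
[290.03039658 135.19549871]
226 87
```

View pics/w4.png

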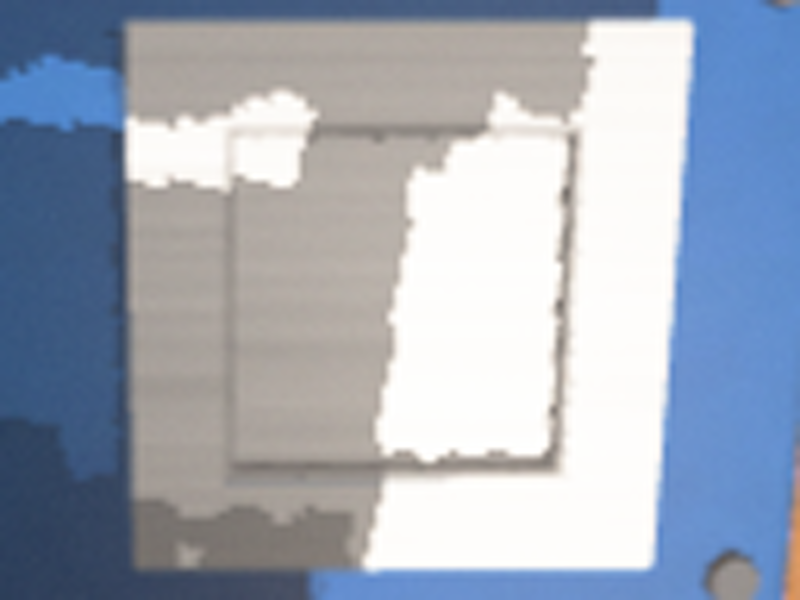

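The block's top corners are at crop pixels (125,20), (693,20), (655,570) and (134,569). The nest rim is at about (230,128), (576,128), (560,470) and (233,470).

Run:
```python
from h import *
c,s=pickle.load(open("w4.pkl","rb"))
def q(L,z):
    r=back(c,(np.array(L)+.5)/6.25-.5+[226,87],z,s)
    print(np.round(r.mean(0),4),"yaw",[round(float(np.degrees(np.arctan2(v[1],v[0]))),1) for v in (r[0]-r[3],r[1]-r[2],r[0]-r[1],r[3]-r[2])],[round(float(np.linalg.norm(r[i]-r[(i+1)%4])),4) for i in range(4)])
q([(125,20),(693,20),(655,570),(134,569)],.038);q([(230,128),(576,128),(560,470),(233,470)],.038)
go([.531,-.0567,.10],yawR(12.3))
```

```text
[0.5462 0.1443 0.038 ] yaw [11.1, 11.5, 101.0, 100.8] [0.1003, 0.1005, 0.101, 0.1003]
[0.5468 0.1448 0.038 ] yaw [11.7, 11.8, 101.0, 101.0] [0.0622, 0.0625, 0.0623, 0.0625]
shift [-0.098  1.531  0.92 ] turn [ 0.    -0.003 -0.007] n>= 7.0 1.0
```

Call:
play_rows([
  [-0.01,0.08,0,0,0,0],
  [-0.02,0.22,0,0,0,-0.002],
  [-0.04,0.4,0,0,0,-0.003],
  [-0.05,0.58,0.05,0,0,-0.004],
  [-0.06,0.74,0.12,0,0,-0.005],
  [-0.07,0.88,0.2,0,0,-0.007],
  [-0.08,0.97,0.28,0,0,-0.007],
  [-0.085,1,0.34,0,0,-0.007],
])

```text
time_s: 11.12
eef_pos: [0.5167, 0.019, 0.1861]
tcp_rot: [0.994, 0.105, 0.004, -0.0]
wrist_force: [-0.2, 0.2, -0.6]
grip_width: 0.0854
grip_force: 0.0
```

Run:
```python
from h import *
go([.5305,-.0567,.05],yawR(12.3))
```

```text
shift [-0.023  0.512  0.908] turn [ 0.    -0.003 -0.001] n>= 4.0 1.0
```

Call:
play_rows([
  [-0.005,0.1,0.05,0,0,0],
  [-0.01,0.25,0.15,0,-0.001,0],
  [-0.02,0.38,0.3,0,-0.002,0],
  [-0.023,0.48,0.47,0,-0.003,-0.001],
  [-0.023,0.512,0.65,0,-0.003,-0.001],
  [-0.023,0.512,0.8,0,-0.003,-0.001],
  [-0.023,0.512,0.89,0,-0.003,-0.001],
  [-0.023,0.512,0.908,0,-0.003,-0.001],
])

```text
time_s: 11.78
eef_pos: [0.5286, -0.0531, 0.0478]
tcp_rot: [0.994, 0.108, -0.003, -0.001]
wrist_force: [-0.3, 0.8, -0.1]
grip_width: 0.0855
grip_force: 0.0
```

Run:
```python
from h import *
go([.5303,-.0567,.006],yawR(12.3))
```

```text
shift [0.007 0.027 0.278] turn [-0.001  0.002  0.001] n>= 2.0 1.0
```

Call:
play_rows([
  [0,0.003,0.06,0,0,0],
  [0,0.006,0.14,0,0,0],
  [0,0.01,0.21,0,0,0],
  [0,0.012,0.25,0,0,0],
  [0,0.012,0.27,0,0,0],
  [0,0.012,0.27,0,0,0],
  [0,0.012,0.27,0,0,0],
  [0,0.012,0.27,0,0,0],
])

```text
time_s: 12.45
eef_pos: [0.5319, -0.0554, 0.0109]
tcp_rot: [0.994, 0.108, 0.0, 0.0]
wrist_force: [0.1, -0.3, 0.1]
grip_width: 0.0851
grip_force: 0.0
```

Run:
```python
from h import *
go([.5303,-.0567,.006],yawR(12.3))
```

```text
shift [-0.012  0.006  0.032] turn [ 0.    -0.     0.001] n>= 1.0 1.0
```

Call:
play_rows([
  [-0.005,0.003,0.01,0,0,0],
  [-0.01,0.006,0.02,0,0,0],
  [-0.01,0.006,0.03,0,0,0],
  [-0.01,0.006,0.03,0,0,0],
  [-0.01,0.006,0.03,0,0,0],
  [-0.01,0.006,0.03,0,0,0],
  [-0.01,0.006,0.03,0,0,0],
  [-0.01,0.006,0.03,0,0,0],
])

```text
time_s: 13.12
eef_pos: [0.5301, -0.0565, 0.0059]
tcp_rot: [0.994, 0.108, -0.0, 0.0]
wrist_force: [0.9, -0.9, -0.5]
grip_width: 0.085
grip_force: 0.0
```

Call:
play_rows([
  [0,0,0,0,0,0],
  [0,0,0,0,0,0],
  [0,0,0,0,0,0],
  [0,0,0,0,0,0],
  [0,0,0,0,0,0],
  [0,0,0,0,0,0],
  [0,0,0,0,0,0],
  [0,0,0,0,0,0],
], gripper=0.2, newtons=40)

```text
time_s: 13.78
eef_pos: [0.5304, -0.0566, 0.0062]
tcp_rot: [0.994, 0.108, -0.0, 0.0]
wrist_force: [-1.7, -0.4, 5.6]
grip_width: 0.0591
grip_force: 43.6
```

Call:
play_rows([
  [0,0,-0.04,0,0,0],
  [0,0,-0.12,0,0,0],
  [0,0,-0.22,0,0,0],
  [0,-0.05,-0.34,0,0,0],
  [0.01,-0.13,-0.46,0,0,0.001],
  [0.02,-0.25,-0.54,0,0,0.002],
  [0.03,-0.38,-0.58,0,0,0.003],
  [0.04,-0.5,-0.6,0,0,0.003],
])

```text
time_s: 14.45
eef_pos: [0.5205, 0.0187, 0.098]
tcp_rot: [0.995, 0.103, 0.001, 0.0]
wrist_force: [-0.3, 0.4, -0.8]
grip_width: 0.0586
grip_force: 43.3
```

Run:
```python
from h import *
go([.5468,.1446,.075],yawR(11.2))
c,s=snap("wrist","w5");cv2.imwrite("pics/w5.png",cv2.resize(c["frame"],(640,480)))
```

```text
shift [ 0.344 -0.785  0.153] turn [ 0.    -0.001  0.004] n>= 4.0 1.0
```

View pics/w5.png

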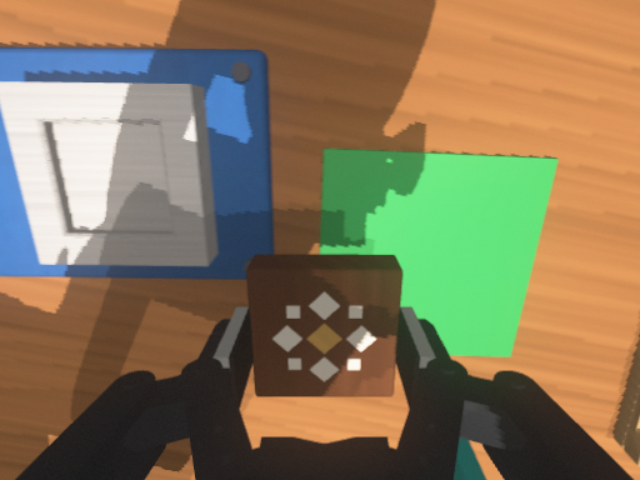

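The blank sits level between the pads, with top-face corners (247,271), (402,271), (396,396) and (254,396). I'll use these to check the in-hand offset.

Run:
```python
from h import *
c,s=pickle.load(open("w5.pkl","rb"))
T=Rot.from_quat(s["tcp_rot"]).as_matrix()
for dz in(.012,.015,.018):
    r=back(c,(np.array([(247,271),(402,271),(396,396),(254,396)])+.5)*.8-.5,s["eef_pos"][2]+dz,s)
    print(dz,np.round((r-s["eef_pos"])@T*1e3,1).tolist(),np.round((r.mean(0)-s["eef_pos"])@T*1e3,1))
```

```text
0.012 [[27.8, -30.1, -12.0], [27.7, 30.1, -11.9], [-32.2, 31.6, -12.0], [-32.2, -31.2, -12.1]] [ -2.2   0.1 -12. ]
0.015 [[29.0, -29.4, -15.0], [29.0, 29.4, -14.9], [-29.6, 30.9, -15.0], [-29.5, -30.4, -15.1]] [ -0.3   0.1 -15. ]
0.018 [[30.3, -28.7, -18.0], [30.3, 28.7, -17.9], [-26.9, 30.1, -18.0], [-26.9, -29.7, -18.1]] [  1.7   0.1 -18. ]
```

Call:
play_rows([
  [0.03,-0.05,0,0,0,0.001],
  [0.08,-0.16,0,0,0,0.002],
  [0.15,-0.32,0,0,0,0.003],
  [0.23,-0.5,0.03,0,0,0.004],
  [0.29,-0.65,0.08,0,0,0.004],
  [0.33,-0.75,0.13,0,-0.001,0.004],
  [0.344,-0.785,0.153,0,-0.001,0.004],
  [0.344,-0.785,0.153,0,-0.001,0.004],
])

```text
time_s: 15.17
eef_pos: [0.5454, 0.1447, 0.0717]
tcp_rot: [0.995, 0.098, -0.003, 0.0]
wrist_force: [-0.7, -0.2, -1.3]
grip_width: 0.0586
grip_force: 43.3
```

Call:
play_rows([
  [0,0,0,0,0,0],
  [0,0,0,0,0,0],
  [0,0,0,0,0,0],
  [0,0,0,0,0,0],
  [0,0,0,0,0,0],
  [0,0,0,0,0,0],
  [0,0,0,0,0,0],
  [0,0,0,0,0,0],
])

```text
time_s: 15.83
eef_pos: [0.5461, 0.1438, 0.0729]
tcp_rot: [0.995, 0.097, -0.002, 0.0]
wrist_force: [-0.2, 0.2, -1.3]
grip_width: 0.0588
grip_force: 43.3
```

Run:
```python
from h import *
go([.5468,.1446,.048],yawR(11.2))
```

```text
shift [ 0.006 -0.004  0.166] turn [ 0.     0.001 -0.   ] n>= 1.0 1.0
```

Call:
play_rows([
  [0.003,-0.002,0.04,0,0.0005,0],
  [0.006,-0.004,0.09,0,0.001,0],
  [0.006,-0.004,0.14,0,0.001,0],
  [0.006,-0.004,0.18,0,0.001,0],
  [0.006,-0.004,0.2,0,0.001,0],
  [0.006,-0.004,0.21,0,0.001,0],
  [0.006,-0.004,0.21,0,0.001,0],
  [0.006,-0.004,0.21,0,0.001,0],
])

```text
time_s: 16.5
eef_pos: [0.5468, 0.1447, 0.0413]
tcp_rot: [0.995, 0.097, -0.0, 0.0]
wrist_force: [-0.3, 0.4, -0.7]
grip_width: 0.059
grip_force: 43.3
```

Call:
play_rows([
  [0,0,0.005,0,0,0],
  [0,0,0.01,0,0,0],
  [0,0,0.015,0,0,0],
  [0,0,0.02,0,0,0],
  [0,0,0.025,0,0,0],
  [0,0,0.03,0,0,0],
  [0,0,0.03,0,0,0],
  [0,0,0.03,0,0,0],
])

```text
time_s: 17.17
eef_pos: [0.5466, 0.1447, 0.0367]
tcp_rot: [0.995, 0.097, -0.0, 0.0]
wrist_force: [0.1, -0.3, -0.7]
grip_width: 0.0588
grip_force: 43.3
```

Call:
play_rows([
  [0,0,0.004,0,0,0],
  [0,0,0.008,0,0,0],
  [0,0,0.012,0,0,0],
  [0,0,0.016,0,0,0],
  [0,0,0.02,0,0,0],
  [0,0,0.023,0,0,0],
  [0,0,0.023,0,0,0],
  [0,0,0.023,0,0,0],
])

```text
time_s: 17.83
eef_pos: [0.5467, 0.1447, 0.0334]
tcp_rot: [0.995, 0.097, -0.0, 0.0]
wrist_force: [-0.5, -0.3, -0.7]
grip_width: 0.0587
grip_force: 43.7
```

Call:
play_rows([
  [0,0,0,0,0,0],
  [0,0,0,0,0,0],
  [0,0,0,0,0,0],
  [0,0,0,0,0,0],
  [0,0,0,0,0,0],
  [0,0,0,0,0,0],
  [0,0,0,0,0,0],
  [0,0,0,0,0,0],
], gripper=1)

```text
time_s: 18.5
eef_pos: [0.5467, 0.1447, 0.0333]
tcp_rot: [0.995, 0.097, -0.0, 0.0]
wrist_force: [-0.1, -0.6, 0.3]
grip_width: 0.0854
grip_force: 0.0
```

Call:
play_rows([
  [0,0,-0.04,0,0,0],
  [0,0,-0.1,0,0,0],
  [0,0,-0.18,0,0,0],
  [0,0,-0.26,0,0,0],
  [0,0,-0.32,0,0,0],
  [0,0,-0.35,0,0,0],
  [0,0,-0.35,0,0,0],
  [0,0,-0.35,0,0,0],
])

```text
time_s: 19.17
eef_pos: [0.5469, 0.1447, 0.0864]
tcp_rot: [0.995, 0.097, 0.0, 0.0]
wrist_force: [-0.6, -0.6, -0.2]
grip_width: 0.0855
grip_force: 0.0
```

Run:
```python
from h import *
c,s=snap("wrist","w6");cv2.imwrite("pics/w6.png",cv2.resize(c["frame"],(640,480)))
c,_=snap("side","sd6");
cv2.imwrite("pics/m6.png",np.vstack([cv2.resize(pickle.load(open("w6.pkl","rb"))[0]["frame"],(400,300)),cv2.resize(c["frame"][140:240,200:333],(400,300))]))
```

```text
(no output)
```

View pics/m6.png

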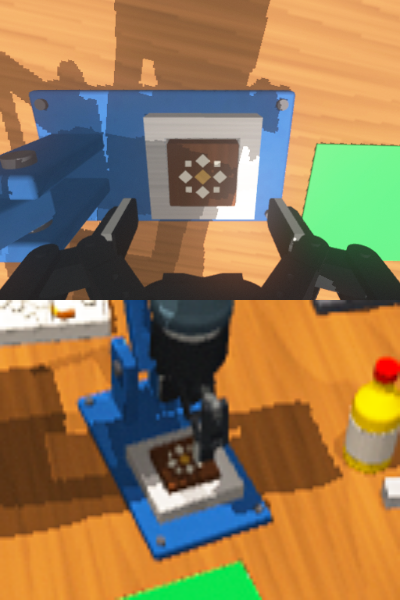

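The blank sits in the nest, pearl up, at wrist pixel (203,173). I'll confirm it is seated with a gentle closed-finger push.

Call:
play_rows([
  [0,0,0,0,0,0],
  [0,0,0,0,0,0],
  [0,0,0,0,0,0],
  [0,0,0,0,0,0],
  [0,0,0.06,0,0,0],
  [0,0,0.14,0,0,0],
  [0,0,0.2,0,0,0],
  [0,0,0.22,0,0,0],
], gripper=-1)

```text
time_s: 19.93
eef_pos: [0.5448, 0.1446, 0.0501]
tcp_rot: [0.995, 0.097, -0.002, 0.0]
wrist_force: [0.3, 0.6, 0.8]
grip_width: -0.0002
grip_force: 0.0
```

Call:
play_rows([
  [0,0,0.005,0,0,0],
  [0,0,0.01,0,0,0],
  [0,0,0.015,0,0,0],
  [0,0,0.02,0,0,0],
  [0,0,0.025,0,0,0],
  [0,0,0.03,0,0,0],
  [0,0,0.035,0,0,0],
  [0,0,0.035,0,0,0],
])

```text
time_s: 20.6
eef_pos: [0.547, 0.1447, 0.0481]
tcp_rot: [0.995, 0.097, -0.0, 0.0]
wrist_force: [-1.1, -0.2, 3.7]
grip_width: 0.0001
grip_force: 1.8
```

Call:
play_rows([
  [0,0,0.004,0,0,0],
  [0,0,0.008,0,0,0],
  [0,0,0.01,0,0,0],
  [0,0,0.01,0,0,0],
  [0,0,0,0,0,0],
  [0,0,-0.1,0,0,0],
  [0,0,-0.25,0,0,0],
  [0,0,-0.42,0,0,0],
])

```text
time_s: 21.27
eef_pos: [0.5454, 0.1446, 0.1099]
tcp_rot: [0.995, 0.097, -0.002, 0.0]
wrist_force: [0.5, -0.4, 1.3]
grip_width: 0.0001
grip_force: 0.0
```

Run:
```python
from h import *
a=np.radians(11.2);X=np.array([np.cos(a),np.sin(a),0]);Y=np.array([-np.sin(a),np.cos(a),0]);N=np.array([.5464,.1445,0])
c,s=snap("side","sd7")
g=lambda th,l=57:N-X*l/1e3+Y*(.115-.195*np.sin(th-.38))+np.array([0,0,.095+.195*np.cos(th-.38)])
print(g(0),g(1.95)); pts=[g(0,24),g(0,57),g(0,90)]
im=c["frame"].copy()
for p in proj(c,pts): cv2.circle(im,tuple(int(v) for v in p),1,(0,0,255),-1)
c2,_=snap("scene","s7");im2=c2["frame"].copy()
for p in proj(c2,pts): cv2.circle(im2,tuple(int(v) for v in p),1,(0,0,255),-1)
print(proj(c,pts),proj(c2,pts))
cv2.imwrite("pics/g7.png",np.vstack([cv2.resize(im[90:190,180:300],(360,300),interpolation=0),cv2.resize(im2[120:220,260:380],(360,300),interpolation=0)]))
```

```text
[0.45409973 0.31719047 0.2760896 ] [0.50602429 0.05495229 0.09515528]
[[232.0368033  105.68258211]
 [222.07350978 108.16555916]
 [211.96924521 110.67831152]] [[315.15189594 146.09188165]
 [308.5898474  143.25464377]
 [302.21196171 140.50057034]]
```

View pics/g7.png

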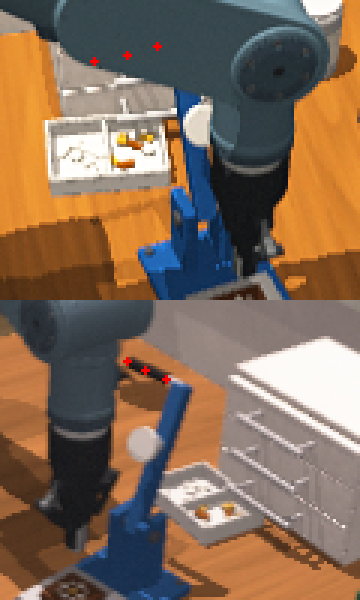

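The model handle points fall on the black grip in the scene view, at (145,370) in the lower half. The hidden side view is consistent with this, so I'll go above the grip.

```bash
cat >> h.py <<'E'
a=np.radians(11.2);X=np.array([np.cos(a),np.sin(a),0]);Y=np.array([-np.sin(a),np.cos(a),0]);N=np.array([.5464,.1445,0])
def g(th,l=62,dz=-.015): return N-X*l/1e3+Y*(.115-.195*np.sin(th-.38))+np.array([0,0,.095+dz+.195*np.cos(th-.38)])
def arc(ths):
    """rows along the lever arc, relative to the present pose (tool axes), ending at ths"""
    from bench import get_state
    s=get_state();T=Rot.from_quat(s["tcp_rot"]).as_matrix()
    for t in ths: print(round(t,2),np.round(T.T@(g(t)-s["eef_pos"])/.15,3).tolist())
E
python3 - <<'E'
from h import *
go(g(0)+[0,0,.085],yawR(11.2)); go(g(0),yawR(11.2))
E
```

```text
shift [-0.426 -1.248 -1.546] turn [ 0.    -0.002 -0.   ] n>= 8.0 1.0
shift [-0.43  -1.249 -0.979] turn [ 0.    -0.002 -0.   ] n>= 6.0 1.0
```

Call:
play_rows([
  [0,0,-0.08,0,0,0],
  [-0.02,0,-0.2,0,0,0],
  [-0.06,0,-0.36,0,0,0],
  [-0.12,0,-0.54,0,0,0],
  [-0.19,0,-0.72,0,0,0],
  [-0.26,0,-0.86,0,0,0],
  [-0.31,0,-0.96,0,0,0],
  [-0.33,0,-1,0,0,0],
], gripper=-0.06)

```text
time_s: 22.03
eef_pos: [0.4982, 0.1352, 0.2629]
tcp_rot: [0.995, 0.097, 0.001, 0.0]
wrist_force: [0.4, -0.2, 0.9]
grip_width: 0.0399
grip_force: 0.0
```

Call:
play_rows([
  [-0.01,0,-0.08,0,0,0],
  [-0.03,-0.05,-0.2,0,0,0],
  [-0.05,-0.15,-0.34,0,0,0],
  [-0.07,-0.3,-0.46,0,0,0],
  [-0.09,-0.48,-0.54,0,0,0],
  [-0.1,-0.66,-0.546,0,0,0],
  [-0.1,-0.84,-0.546,0,0,0],
  [-0.1,-1,-0.546,0,0,0],
])

```text
time_s: 22.7
eef_pos: [0.454, 0.2809, 0.3419]
tcp_rot: [0.995, 0.097, -0.001, 0.0]
wrist_force: [0.2, 0.3, -0.8]
grip_width: 0.0401
grip_force: 0.0
```

Run:
```python
from h import *
go(g(0)+[0,0,.085],yawR(11.2)); go(g(0),yawR(11.2))
```

```text
shift [ 0.014 -0.237 -0.028] turn [ 0.     0.001 -0.   ] n>= 1.0 1.0
shift [ 0.015 -0.238  0.539] turn [ 0.     0.001 -0.   ] n>= 3.0 1.0
```

Call:
play_rows([
  [0.01,-0.1,0,0,0,0],
  [0.015,-0.2,0,0,0,0],
  [0.015,-0.238,0.03,0,0,0],
  [0.015,-0.238,0.12,0,0,0],
  [0.015,-0.238,0.24,0,0,0],
  [0.015,-0.238,0.37,0,0,0],
  [0.015,-0.238,0.48,0,0,0],
  [0.015,-0.238,0.539,0,0,0],
])

```text
time_s: 23.37
eef_pos: [0.4486, 0.3138, 0.2581]
tcp_rot: [0.995, 0.097, -0.003, 0.001]
wrist_force: [-0.8, 0.2, -0.8]
grip_width: 0.04
grip_force: 0.0
```

Call:
play_rows([
  [0,0,0,0,0,0],
  [0,0,0,0,0,0],
  [0,0,0,0,0,0],
  [0,0,0,0,0,0],
  [0,0,0,0,0,0],
  [0,0,0,0,0,0],
  [0,0,0,0,0,0],
  [0,0,0,0,0,0],
], gripper=-0.8, newtons=45)

```text
time_s: 24.03
eef_pos: [0.4495, 0.3149, 0.2615]
tcp_rot: [0.995, 0.097, -0.001, 0.0]
wrist_force: [-2.5, 2.7, -6.8]
grip_width: 0.0144
grip_force: 44.0
```

Run:
```python
from h import *
go(g(0),yawR(11.2)); arc(np.array([.02,.07,.14,.22,.31,.4,.48,.55]))
```

```text
shift [-0.    -0.009  0.003] turn [ 0.  0. -0.] n>= 1.0 1.0
0.02 [-0.0, 0.015, -0.006]
0.07 [-0.0, 0.077, -0.028]
0.14 [-0.001, 0.164, -0.052]
0.22 [-0.001, 0.266, -0.073]
0.31 [-0.0, 0.383, -0.086]
0.4 [-0.0, 0.499, -0.089]
0.48 [-0.0, 0.603, -0.083]
0.55 [-0.0, 0.693, -0.071]
```

Call:
play_rows([
  [0,0.015,-0.006,0,0,0],
  [0,0.077,-0.028,0,0,0],
  [0,0.164,-0.052,0,0,0],
  [0,0.266,-0.073,0,0,0],
  [0,0.383,-0.086,0,0,0],
  [0,0.499,-0.089,0,0,0],
  [0,0.603,-0.083,0,0,0],
  [0,0.693,-0.071,0,0,0],
])

```text
time_s: 24.7
eef_pos: [0.4697, 0.2137, 0.2752]
tcp_rot: [0.995, 0.098, 0.001, -0.002]
wrist_force: [-5.7, 4.5, 15.5]
grip_width: 0.0143
grip_force: 47.3
```

Run:
```python
from h import *
go(g(.55),yawR(11.2)); arc(np.array([.6,.66,.73,.8,.88,.96,1.03,1.1]))
```

```text
shift [-0.002  0.005  0.02 ] turn [-0.001 -0.     0.   ] n>= 1.0 1.0
0.6 [-0.002, 0.069, 0.033]
0.66 [-0.002, 0.145, 0.052]
0.73 [-0.002, 0.231, 0.08]
0.8 [-0.002, 0.316, 0.113]
0.88 [-0.002, 0.409, 0.159]
0.96 [-0.002, 0.498, 0.212]
1.03 [-0.002, 0.573, 0.265]
1.1 [-0.002, 0.643, 0.322]
```

Call:
play_rows([
  [0,0.065,0.005,0,0,0],
  [0,0.14,0.024,0,0,0],
  [0,0.226,0.052,0,0,0],
  [0,0.311,0.085,0,0,0],
  [0,0.404,0.13,0,0,0],
  [0,0.493,0.184,0,0,0],
  [0,0.568,0.237,0,0,0],
  [0,0.638,0.295,0,0,0],
])

```text
time_s: 25.37
eef_pos: [0.4895, 0.1195, 0.2307]
tcp_rot: [0.995, 0.097, 0.002, -0.001]
wrist_force: [-4.7, 8.6, 3.2]
grip_width: 0.0143
grip_force: 45.4
```

Run:
```python
from h import *
go(g(1.1),yawR(11.2)); arc(np.array([1.15,1.21,1.28,1.35,1.42,1.49,1.55,1.6]))
```

```text
shift [-0.009  0.001  0.027] turn [-0.001 -0.001 -0.   ] n>= 1.0 1.0
1.15 [-0.009, 0.049, 0.071]
1.21 [-0.009, 0.103, 0.127]
1.28 [-0.009, 0.162, 0.196]
1.35 [-0.009, 0.216, 0.269]
1.42 [-0.01, 0.265, 0.346]
1.49 [-0.01, 0.309, 0.426]
1.55 [-0.01, 0.341, 0.497]
1.6 [-0.01, 0.365, 0.557]
```

Call:
play_rows([
  [0,0.048,0.044,0,0,0],
  [0,0.102,0.1,0,0,0],
  [0,0.161,0.169,0,0,0],
  [0,0.215,0.242,0,0,0],
  [0,0.264,0.319,0,0,0],
  [0,0.308,0.399,0,0,0],
  [0,0.34,0.47,0,0,0],
  [0,0.364,0.53,0,0,0],
])

```text
time_s: 26.03
eef_pos: [0.5002, 0.0662, 0.1506]
tcp_rot: [0.995, 0.097, 0.001, -0.001]
wrist_force: [-3.5, 9.1, 8.5]
grip_width: 0.0141
grip_force: 46.9
```

Run:
```python
from h import *
go(g(1.6),yawR(11.2)); arc(np.array([1.65,1.7,1.75,1.8,1.85,1.9,1.93,1.95]))
```

```text
shift [-0.01   0.002  0.024] turn [-0.001 -0.001 -0.   ] n>= 1.0 1.0
1.65 [-0.01, 0.023, 0.086]
1.7 [-0.01, 0.041, 0.148]
1.75 [-0.01, 0.055, 0.212]
1.8 [-0.01, 0.067, 0.276]
1.85 [-0.011, 0.075, 0.34]
1.9 [-0.011, 0.08, 0.405]
1.93 [-0.011, 0.081, 0.444]
1.95 [-0.011, 0.082, 0.47]
```

Call:
play_rows([
  [0,0.021,0.062,0,0,0],
  [0,0.039,0.124,0,0,0],
  [0,0.053,0.188,0,0,0],
  [0,0.065,0.252,0,0,0],
  [0,0.073,0.316,0,0,0],
  [0,0.078,0.381,0,0,0],
  [0,0.079,0.42,0,0,0],
  [0,0.08,0.45,0,0,0],
])

```text
time_s: 26.7
eef_pos: [0.5025, 0.0543, 0.0832]
tcp_rot: [0.995, 0.097, 0.001, -0.001]
wrist_force: [-5.9, 7.3, 13.0]
grip_width: 0.0142
grip_force: 50.3
```

Call:
play_rows([
  [0,0,0.005,0,0,0],
  [0,0,0.01,0,0,0],
  [0,0,0.015,0,0,0],
  [0,0,0.02,0,0,0],
  [0,0,0.025,0,0,0],
  [0,0,0.025,0,0,0],
  [0,0,0.025,0,0,0],
  [0,0,0.025,0,0,0],
])

```text
time_s: 27.37
eef_pos: [0.5026, 0.0544, 0.0803]
tcp_rot: [0.995, 0.097, 0.001, -0.0]
wrist_force: [-7.7, 7.2, 13.4]
grip_width: 0.0142
grip_force: 50.5
```

Run:
```python
from h import *
go(g(1.95),yawR(11.2))
```

```text
shift [-0.01   0.001  0.001] turn [-0.    -0.001 -0.   ] n>= 1.0 1.0
```

Call:
play_rows([
  [0,0,0.005,0,0,0],
  [0,0,0.01,0,0,0],
  [0,0,0.015,0,0,0],
  [0,0,0.02,0,0,0],
  [0,0,0.025,0,0,0],
  [0,0,0.025,0,0,0],
  [0,0,0.025,0,0,0],
  [0,0,0.025,0,0,0],
])

```text
time_s: 28.03
eef_pos: [0.5028, 0.0542, 0.0789]
tcp_rot: [0.995, 0.098, 0.001, -0.0]
wrist_force: [-18.3, 8.0, 36.7]
grip_width: 0.0141
grip_force: 53.6
```

The force rose from 13 to 37 N over 1.4 mm, so the lever is at its stop. I'll guide it back up now.

Run:
```python
from h import *
go(g(1.95),yawR(11.2)); arc(np.array([1.93,1.89,1.83,1.76,1.68,1.6,1.53,1.47]))
```

```text
shift [-0.011 -0.001 -0.008] turn [ 0.    -0.001  0.   ] n>= 1.0 1.0
1.93 [-0.011, -0.001, -0.034]
1.89 [-0.011, -0.003, -0.086]
1.83 [-0.011, -0.01, -0.164]
1.76 [-0.011, -0.024, -0.254]
1.68 [-0.011, -0.048, -0.355]
1.6 [-0.01, -0.08, -0.454]
1.53 [-0.01, -0.114, -0.538]
1.47 [-0.01, -0.148, -0.609]
```

Call:
play_rows([
  [0,-0.001,-0.034,0,0,0],
  [0,-0.003,-0.086,0,0,0],
  [0,-0.01,-0.164,0,0,0],
  [0,-0.024,-0.254,0,0,0],
  [0,-0.048,-0.355,0,0,0],
  [0,-0.08,-0.454,0,0,0],
  [0,-0.114,-0.538,0,0,0],
  [0,-0.148,-0.609,0,0,0],
])

```text
time_s: 28.7
eef_pos: [0.4984, 0.0766, 0.1679]
tcp_rot: [0.995, 0.098, 0.002, -0.001]
wrist_force: [-0.8, 14.5, -3.0]
grip_width: 0.0143
grip_force: 54.3
```

Run:
```python
from h import *
go(g(1.47),yawR(11.2)); arc(np.array([1.42,1.35,1.27,1.19,1.11,1.03,.95,.88]))
```

```text
shift [-0.011  0.004 -0.015] turn [-0.    -0.001 -0.   ] n>= 1.0 1.0
1.42 [-0.011, -0.027, -0.072]
1.35 [-0.011, -0.076, -0.149]
1.27 [-0.01, -0.138, -0.232]
1.19 [-0.01, -0.207, -0.31]
1.11 [-0.01, -0.282, -0.383]
1.03 [-0.01, -0.362, -0.449]
0.95 [-0.009, -0.447, -0.508]
0.88 [-0.009, -0.526, -0.555]
```

Call:
play_rows([
  [0,-0.027,-0.068,0,0,0],
  [0,-0.076,-0.145,0,0,0],
  [0,-0.138,-0.228,0,0,0],
  [0,-0.207,-0.306,0,0,0],
  [0,-0.282,-0.379,0,0,0],
  [0,-0.362,-0.445,0,0,0],
  [0,-0.447,-0.504,0,0,0],
  [0,-0.526,-0.551,0,0,0],
])

```text
time_s: 29.37
eef_pos: [0.4828, 0.1551, 0.2489]
tcp_rot: [0.995, 0.098, 0.002, -0.001]
wrist_force: [7.0, 10.0, -14.2]
grip_width: 0.0139
grip_force: 51.9
```

Run:
```python
from h import *
go(g(.88),yawR(11.2)); arc(np.array([.82,.74,.65,.56,.47,.38,.3,.24]))
```

```text
shift [-0.011  0.008 -0.015] turn [-0.001 -0.001  0.   ] n>= 1.0 1.0
0.82 [-0.011, -0.061, -0.05]
0.74 [-0.011, -0.157, -0.091]
0.65 [-0.011, -0.269, -0.127]
0.56 [-0.01, -0.383, -0.152]
0.47 [-0.01, -0.499, -0.168]
0.38 [-0.01, -0.615, -0.173]
0.3 [-0.01, -0.719, -0.168]
0.24 [-0.01, -0.797, -0.16]
```

Call:
play_rows([
  [0,-0.063,-0.032,0,0,0],
  [0,-0.16,-0.07,0,0,0],
  [0,-0.272,-0.104,0,0,0],
  [0,-0.386,-0.13,0,0,0],
  [0,-0.502,-0.145,0,0,0],
  [0,-0.618,-0.15,0,0,0],
  [0,-0.722,-0.146,0,0,0],
  [0,-0.8,-0.138,0,0,0],
])

```text
time_s: 30.03
eef_pos: [0.4602, 0.2716, 0.2709]
tcp_rot: [0.995, 0.098, 0.003, -0.0]
wrist_force: [2.8, 0.5, 2.2]
grip_width: 0.0142
grip_force: 52.6
```

Run:
```python
from h import *
go(g(.24),yawR(11.2)); arc(np.array([.18,.13,.08,.04,.02,.01,0,0]))
```

```text
shift [-0.014 -0.005 -0.015] turn [ 0.    -0.002 -0.   ] n>= 1.0 1.0
0.18 [-0.014, -0.082, -0.001]
0.13 [-0.014, -0.145, 0.013]
0.08 [-0.014, -0.208, 0.031]
0.04 [-0.015, -0.257, 0.047]
0.02 [-0.015, -0.282, 0.056]
0.01 [-0.015, -0.294, 0.061]
0.0 [-0.015, -0.306, 0.065]
0.0 [-0.015, -0.306, 0.065]
```

Call:
play_rows([
  [0,-0.08,0.012,0,0,0],
  [0,-0.14,0.026,0,0,0],
  [0,-0.2,0.044,0,0,0],
  [0,-0.25,0.06,0,0,0],
  [0,-0.28,0.07,0,0,0],
  [0,-0.295,0.075,0,0,0],
  [0,-0.305,0.078,0,0,0],
  [0,-0.308,0.078,0,0,0],
])

```text
time_s: 30.7
eef_pos: [0.4512, 0.3166, 0.2576]
tcp_rot: [0.995, 0.097, 0.002, -0.0]
wrist_force: [4.9, 2.6, 2.0]
grip_width: 0.014
grip_force: 54.2
```

Call:
play_rows([
  [0,0,0,0,0,0],
  [0,0,0,0,0,0],
  [0,0,0,0,0,0],
  [0,0,0,0,0,0],
  [0,0,0,0,0,0],
  [0,0,0,0,0,0],
  [0,0,0,0,0,0],
  [0,0,0,0,0,0],
], gripper=-0.06)

```text
time_s: 31.37
eef_pos: [0.4495, 0.3158, 0.2565]
tcp_rot: [0.995, 0.097, -0.0, 0.0]
wrist_force: [-0.7, 0.4, 0.9]
grip_width: 0.0399
grip_force: 0.0
```

Call:
play_rows([
  [0,0,-0.04,0,0,0],
  [0,0,-0.12,0,0,0],
  [0,0,-0.22,0,0,0],
  [0,0,-0.34,0,0,0],
  [0,0,-0.46,0,0,0],
  [0,0,-0.55,0,0,0],
  [0,0,-0.6,0,0,0],
  [0,0,-0.6,0,0,0],
])

```text
time_s: 32.03
eef_pos: [0.4506, 0.3164, 0.3497]
tcp_rot: [0.995, 0.097, 0.002, -0.001]
wrist_force: [0.3, 0.0, 0.5]
grip_width: 0.0401
grip_force: 0.0
```

Call:
play_rows([
  [0,0.05,0,0,0,0],
  [0,0.15,0,0,0,0],
  [0,0.3,0,0,0,0],
  [0,0.46,0,0,0,0],
  [0,0.64,0,0,0,0],
  [0,0.8,0,0,0,0],
  [0,0.93,0,0,0,0],
  [0,1,0,0,0,0],
])

```text
time_s: 32.7
eef_pos: [0.4785, 0.1663, 0.3453]
tcp_rot: [0.995, 0.096, -0.001, 0.001]
wrist_force: [0.1, -0.4, -0.0]
grip_width: 0.0402
grip_force: 0.0
```

Call:
play_rows([
  [0,0.05,0,0,0,0],
  [0,0.15,0,0,0,0],
  [0,0.3,0,0,0,0],
  [0,0.46,0,0,0,0],
  [0,0.64,0,0,0,0],
  [0,0.8,0,0,0,0],
  [0,0.93,0,0,0,0],
  [0,1,0,0,0,0],
])

```text
time_s: 33.37
eef_pos: [0.5079, 0.0201, 0.346]
tcp_rot: [0.995, 0.097, -0.001, 0.0]
wrist_force: [0.3, -0.2, -0.3]
grip_width: 0.0403
grip_force: 0.0
```

Run:
```python
from h import *
c,_=snap("side","sd8");c2,_=snap("scene","s8")
cv2.imwrite("pics/f.png",np.hstack([cv2.resize(c["frame"],(400,300)),cv2.resize(c2["frame"],(400,300))]).repeat(1,0))
a=cv2.resize(c2["frame"][130:250,240:340],(400,480));b=cv2.resize(c["frame"][80:240,190:323],(400,480))
cv2.imwrite("pics/f.png",np.hstack([a,b]))
g1=c2["frame"];g0=pickle.load(open("c0.pkl","rb"))["scene"]["frame"]
print("grip dark px now/then",[int((f[138:152,298:318].max(2)<60).sum()) for f in (g1,g0)])
```

```text
grip dark px now/then [36, 36]
```

View pics/f.png

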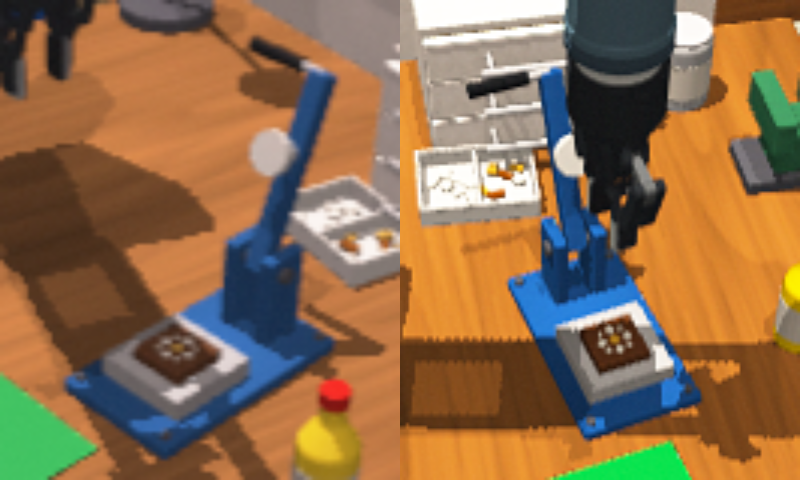

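The lever is fully back up (grip at (280,52) on the left), and the blank is seated pearl-up in the nest at (178,350). The robot is touching nothing, so I'll hand in.

```bash
python3 -c "
from bench import job_done
print(job_done())"
```

```text
the job is handed in; nothing more can be done
None
```

I handed the job in at about 33 s of the 72 s allowed: the square blank was laid on the green pad and let go, then seated pearl side up in the nest, and the lever was swung to its stop and is fully back up.

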